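Switch off the label printer and release its cover with both keys

ROBOT

A 6-joint arm with a two-finger parallel gripper is mounted at the origin on the work surface. World frame = base frame: x ahead of the robot, y to its left, z up, the work surface at z = 0. Lengths are in m, angles in rad, forces in N, time in s.
With the tool pointing down it reaches from about 0.275 to 0.75 m from the base axis. Payload 10.2 kg.
Tool frame: the origin (TCP) lies between the finger pads; the fingertips stand 17 mm ahead of it and the grasp point (between the pads) lies 2 mm behind it; x points along the fingers, y is the direction in which the jaws open and shut, and the axes are right-handed (so a half turn about x gives the same grasp; the last joint's range is limited). The gripper opens to 88 mm and grips with 3 to 60 N. Pads are 18 mm wide; open, the fingers measure 123 mm over their backs; the gripper's body (75 mm by 187 mm) begins 45 mm behind the grasp point.
Start: joints at [0.977, 0.313, 1.498, -0, 1.331, -0.223], TCP at [0.19, 0.489, 0.221] pointing down, gripper open.
Joint ranges: [-2.94, 2.94], [-0.97, 2.17], [0.19, 2.56], [-1.23, 4.37], [0.02, 3.11], [-2.88, 2.88]. Speed limits (rad/s): [2.39, 2.39, 3.01, 3.14, 3.14, 3.14].

INTERFACE

Orientations are given as a rotation vector (axis times angle).
In Python, from plant import r gives the robot as it stands.
- The arm moves only by the tool apply_moves, never from a script. Its argument "plan" is a list of rows, each a list of 6 numbers: the shift along the tool's x, y, z in mm, then the turn, a rotation vector about the tool's x, y, z in rad. In form: [[dx, dy, dz, ax, ay, az], ...]. A call has 1 to 20 rows; each row shifts and turns the commanded pose from where the row before left it, along the tool's axes as they then stand; what a row does not reach is not made up. A row lasts 1/10 s, in which the tool goes at most 50 mm and 8.59 degrees, less where a joint would pass 70% of its speed; a pose out of reach is approached as far as the arm can. A call with a gripper value outside its range is refused whole. "fingers" is the finger opening in mm, from 0 to 88.1, set as the call begins (left out, the last holds). The fingers move at their own pace and stop on an object; the grip force is fixed at half the most. Time passes only in rows, so rows that do not move let the fingers close. It gives the time, the measured TCP pose, the force and the opening at its end, in the units of the state.
- r.read_state(): the state, without advancing time (a new reading comes with each control period).
- r.snapshot(name): name is "side" or "top" or "wrist"; returns the picture (480x640x3 uint8, red, green, blue); there is no depth.
- r.camera_info(name): a dict with "fx", "fy", "cx", "cy" (pixels), "distortion" ([k1, k2, p1, p2, k3] as OpenCV has them; the pictures are not rectified), "world_from_camera" (4x4, takes a point from camera to world coordinates); the wrist camera has in their place "hand_eye" (4x4, takes a point from camera to tool coordinates, whose origin is the TCP and whose axes are the tool frame's). Camera axes: x right, y up, looking along -z (the intrinsics and any distortion apply to the point x, -y, -z); pixel columns grow to the right and rows downward; lengths in m; the calibration is good to about 2 mm. A picture is of the moment at which its call begins: read the wrist's pose just before it. camera_info takes no time and is no camera call.
- r.job_done(): hands the job in, once; it reports no verdict.
The state is a dict: "time": time; "qpos": joint angles; "qd": joint speeds; "joint_torque": joint torques, N m; "eef_pos": TCP position; "eef_rot": TCP orientation; "force": force on the tool from outside, world axes, zero at the start; "ft_torque": the same for the moment, N m; "gripper_width": finger opening in m.
Only numpy, scipy, OpenCV 4.12 (cv2) and the standard library are available. Lean on these libraries where they do the work, as an engineer would, in place of code of your own. Each camera call takes 0.05 s, during which the arm holds its last target. There are 200 camera calls.

TASK

Get the label printer ready to have its print head cleaned: first switch it off by pressing down the raised half of the rocker switch on its rear deck. Then press the two cover-release keys on its front deck down together, one under each fingertip, and keep both down until the cover has sprung right up by itself; only then let go and move clear. Do not push or pull the cover, and leave everything else on the bench where it is.

Things in the scene. Friction and masses are not known exactly. Their poses are not given: they have to be found in the camera images.
- printer: compact desktop label printer, light grey, fixed to the bench; 150 mm wide (y), 228 mm deep (x from -110 to +119 mm), origin at the bench under it, x pointing from its front to its rear, y to its left, z up. Its dark front deck (x -108 to -36 mm) and its rear deck (x +69 to +119 mm) are flat, at z = 115 mm. The cover between them rises to z = 143 mm when shut. A flat tongue of label stock lies on the front deck between the two keys
- cap_left: the left cover-release key: a light grey pad 24 mm (x) by 22 mm (y) on the front deck, 64 mm centre to centre from the right one; origin at the centre of its flat top, axes as the printer's (origin at printer x -75, y +32, z 125 mm when up: 10 mm proud of the deck). Its rear edge is 26 mm from the front edge of the shut cover
- cap_right: the right cover-release key, the same, at printer x -75, y -32, z 125 mm
- key_left (a joint): travel of the left key, m: 0 up, 0.008 fully down (2 mm proud of the deck). It moves straight down; a spring resists with 1.4 N at the start and 4.2 N fully down and brings it back up. Each key draws back its own bolt: the cover is free only while both keys are more than about 4 mm down
- key_right (a joint): travel of the right key, m, the same
- cover (a joint): opening of the cover, rad: 0 shut, 0.35 fully sprung up. Its hinge lies along the printer's y at printer x +66, z 119 mm. Once both bolts are drawn, a spring with a damper lifts it slowly, in about 2 s, and keeps it up; shut, it may read about 0.01
- cover_shell: the cover: light grey with a smoked window, 148 mm wide, 103 mm from hinge to front edge; origin on the hinge, axes as the printer's when shut
- cover_front (a point): middle of the lower front edge of the cover, at printer x -35, z 116 mm when shut; it rises about 35 mm when the cover is fully up
- rocker (a joint): power rocker switch, rad: 0 on (its rear half, the half farther from the cover, stands up), 0.4 off (rear half pressed down); it stays where it is left. About 2 N on the rear end moves it
- rocker_rear (a point): top of the rear end of the black power rocker (rocker 32 mm long along the printer's x, 20 mm wide, in a bezel 6 mm above the rear deck, its pivot at printer x +93, y -38, z 121 mm). When on, this point is at printer x +107, y -38, z 129 mm; pressed down, it is about 6 mm lower
- label_roll: spare roll of blank labels lying flat, 99 mm across, 41 mm tall, beside the printer; origin at the centre of its underside
- swab_jar: small clear jar with white lid, 60 mm across, 85 mm tall, beside the printer; origin at the centre of its underside
- marker: marker pen lying on the bench before the printer, 121 mm long, 13 mm thick; origin under its middle, x along it
- specimen_cup: lidded specimen cup, 67 mm across, 72 mm tall, beside the printer; origin at the centre of its underside
- tube_rack: white rack full of capped tubes, 190 x 68 mm, 86 mm tall; origin at the centre of its underside
- tip_box: grey pipette-tip box with a clear lid, 85 x 120 mm, 90 mm tall; origin at the centre of its underside
- spray_bottle: white spray bottle with a red trigger head, 68 mm across, 194 mm tall; origin at the centre of its underside

How it is judged:
By the outcome, as a careful person would: the job done as asked, in the order asked, and still so for the second after the job is handed in, with the robot touching nothing.
It also fails if it takes over 40 s, if anything falls off the work surface, if the arm or the gripper's body presses on something with over 40 N, if the wrist force passes 120 N, or if a joint passes its speed limit or range.

## Working session

There is one attempt and no reset: what is moved stays moved. The work goes in short steps, Python scripts to look and compute and a tool call to move; the robot and the scene stay as the last step left them, time stands still between calls to the robot, and variables do not carry over. Pictures are saved under pics/ and viewed, about 8 in all and at most 12, crops included, and the job is handed in when it is done.

Besides the shell and the picture viewer there is one more tool, called after "Request:" as name([rows], argument=value, ...), one row to a line, values as JSON. apply_moves: Moves the arm, as the interface text tells. Its arguments: {"type":"object","properties":{"plan":{"type":"array","items":{"type":"array","items":{"type":"number"}}},"fingers":{"type":"number"}},"required":["plan"]}

```bash
mkdir -p pics; ls
python3 - <<'E'
from plant import r
import cv2,json,numpy as np
np.set_printoptions(precision=4,suppress=True)
s=r.read_state(); print(s)
for n in("side","top","wrist"):
    print(n,{k:np.array(v) for k,v in r.camera_info(n).items()})
for n in("top","side"):
    cv2.imwrite(f"pics/{n}0.png",r.snapshot(n)[:,:,::-1])
E
```

```text
pics
{'time': 0.0, 'qpos': array([ 0.9766,  0.3135,  1.4985,  0.    ,  1.331 , -0.2234]), 'qd': array([-0.0009, -0.0017,  0.0014, -0.0003, -0.0016,  0.0007]), 'joint_torque': array([ -0.0009, -40.221 , -25.2265,   0.0694,   0.0352,  -0.0001]), 'eef_pos': array([0.1901, 0.4891, 0.2205]), 'eef_rot': array([ 0.29  ,  1.5517, -0.2919]), 'force': array([-0.0224,  0.5782, -0.0436]), 'ft_torque': array([ 0.0094, -0.0262, -0.0191]), 'gripper_width': 0.08841691859585102}
side {'fx': array(567.0276), 'fy': array(567.0276), 'cx': array(318.7669), 'cy': array(237.3455), 'distortion': array([-0.1769,  0.    ,  0.    ,  0.    ,  0.    ]), 'world_from_camera': array([[ 0.9826,  0.1558, -0.101 ,  0.4039],
       [-0.185 ,  0.7744, -0.605 , -0.7273],
       [-0.0161,  0.6132,  0.7898,  1.0456],
       [ 0.    ,  0.    ,  0.    ,  1.    ]])}
top {'fx': array(598.8509), 'fy': array(598.8509), 'cx': array(319.162), 'cy': array(242.0878), 'distortion': array([-0.0149,  0.    ,  0.    ,  0.    ,  0.    ]), 'world_from_camera': array([[-0.0105,  0.9987, -0.0504,  0.4608],
       [-0.9998, -0.0097,  0.0166,  0.0116],
       [ 0.0161,  0.0506,  0.9986,  1.3396],
       [ 0.    ,  0.    ,  0.    ,  1.    ]])}
wrist {'fx': array(419.4878), 'fy': array(419.4878), 'cx': array(315.4214), 'cy': array(243.2599), 'distortion': array([-0.0453,  0.    ,  0.    ,  0.    ,  0.    ]), 'hand_eye': array([[-0.0005,  0.2825, -0.9593, -0.1631],
       [ 1.    ,  0.0003, -0.0004, -0.0007],
       [ 0.0002, -0.9593, -0.2825, -0.0723],
       [ 0.    ,  0.    ,  0.    ,  1.    ]])}
```

View pics/top0.png

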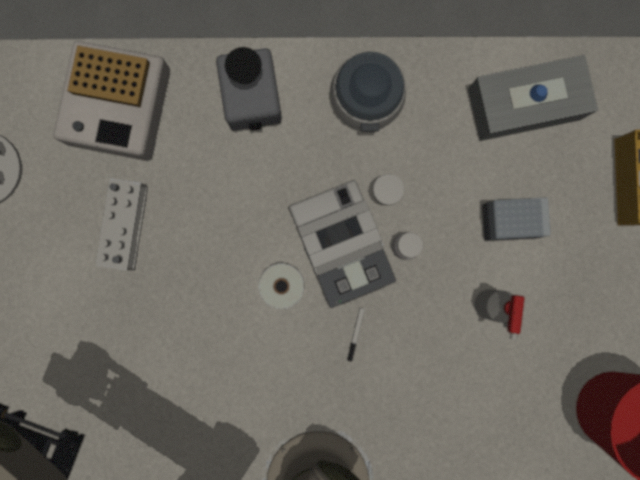

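View pics/side0.png

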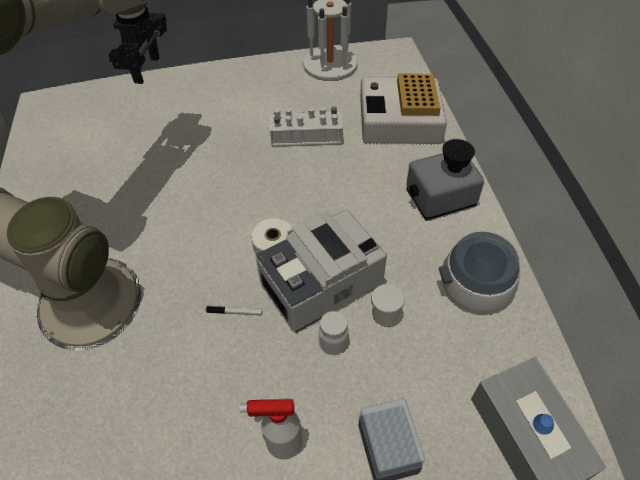

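The top view shows the printer: keys near (343,287) and (373,273), rocker near (345,195). In the side view the keys are near (278,258) and (295,281), the rocker near (368,244). Both views get a zoom next.

Run:
```python
import cv2,numpy as np
a=cv2.imread("pics/top0.png")[175:315,280:410]; b=cv2.imread("pics/side0.png")[205:335,250:395]
z=lambda im,w,h:cv2.convertScaleAbs(cv2.resize(im,(w,h),interpolation=cv2.INTER_CUBIC),alpha=1.3)
A=z(a,130*3,140*3);B=z(b,int(145*2.8),int(130*2.8))
A=z(a,390,420)
B=z(b,406,364); B=cv2.copyMakeBorder(B,0,56,0,0,cv2.BORDER_CONSTANT)
cv2.imwrite("pics/z0.png",np.hstack([A,B]))
```

```text
(no output)
```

View pics/z0.png

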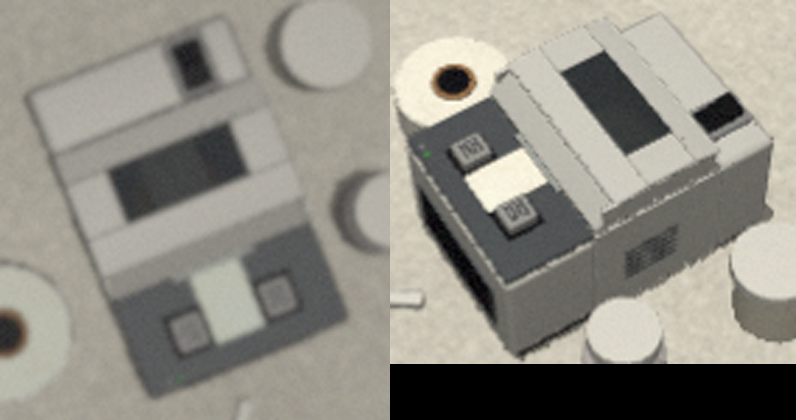

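The zoom shows the deck corners, both keys, and the rocker clearly in both views. I'll fit the printer pose to them.

```bash
cat > h.py <<'E'
from plant import r
import cv2,numpy as np
from scipy.optimize import least_squares
np.set_printoptions(precision=4,suppress=True)
def proj(n,P,T=None):
    c=r.camera_info(n); T=np.array(c["world_from_camera"]) if T is None else T
    R=np.linalg.inv(T); q=(R[:3,:3]@P.T).T+R[:3,3]; q=q*[1,-1,-1]
    K=np.array([[c["fx"],0,c["cx"]],[0,c["fy"],c["cy"]],[0,0,1]])
    return cv2.projectPoints(q,np.zeros(3),np.zeros(3),K,np.array(c["distortion"]))[0][:,0]
def pw(p,P):
    c,s=np.cos(p[2]),np.sin(p[2]); P=np.array(P)
    return np.c_[p[0]+c*P[:,0]-s*P[:,1],p[1]+s*P[:,0]+c*P[:,1],P[:,2]+(p[3] if len(p)>3 else 0)]
E
python3 - <<'E'
from h import *
O=np.array([[-108,75,115],[-108,-75,115],[119,75,115],[119,-75,115],[-75,32,125],[-75,-32,125],[93,-38,124]])/1e3
t=np.array([[330.7,307.3],[395,281],[289.3,206.7],[354,180],[343,285.3],[372.7,273.3],[343.7,196]])
s=np.array([[257.5,256],[291.4,305.7],[346.4,210],[386.4,253.9],[279.3,258.2],[295.4,280],[367.9,245]])
for vs in(("top",t),),(("side",s),),(("top",t),("side",s)):
    f=lambda p:np.concatenate([(proj(n,pw(p,O))-m).ravel() for n,m in vs])
    for x0 in([.45,0,.3],[.45,0,.3,0]):
        q=least_squares(f,x0,x_scale=.1); print([v[0] for v in vs],q.x); 
    print(q.fun.reshape(-1,2))
E
```

```text
['top'] [ 0.5147 -0.0583  0.3777]
['top'] [ 0.5157 -0.0599  0.3777 -0.0242]
[[-0.8459  0.1465]
 [ 1.3409 -0.9527]
 [-0.5735 -0.0211]
 [ 0.9024 -0.1002]
 [ 0.2139 -0.3415]
 [-0.907  -0.0883]
 [-0.1167  1.3576]]
['side'] [ 0.515  -0.0604  0.3812]
['side'] [ 0.5176 -0.0437  0.3788 -0.0241]
[[-1.199  -1.8609]
 [ 1.5545  0.399 ]
 [-0.1412 -0.9367]
 [ 0.1959  1.0095]
 [ 0.5291  0.191 ]
 [ 0.4382  0.2297]
 [-1.5244  0.8639]]
['top', 'side'] [ 0.5149 -0.0592  0.3793]
['top', 'side'] [ 0.5152 -0.0581  0.379  -0.0046]
[[-1.3159  0.9943]
 [ 1.901  -0.6312]
 [-1.8231 -0.7338]
 [ 0.6742 -1.3186]
 [-0.0719  0.1313]
 [-0.7463  0.1579]
 [-0.5051  0.4223]
 [-2.5394 -1.712 ]
 [ 0.9532  1.718 ]
 [ 0.3604 -1.6996]
 [ 1.5894  1.1547]
 [-0.3337  0.4301]
 [-0.0932  0.9536]
 [-0.5579  0.8225]]
```

```bash
cat >> h.py <<'E'
from scipy.spatial.transform import Rotation as Ro
PR=[0.515,-0.059,0.379]
def goal(px,py,z,p=None):  # where TCP must go for point in printer frame; returns shift in tool axes + yaw turn about tool x
    s=r.read_state(); R=Ro.from_rotvec(s["eef_rot"]).as_matrix(); 
    G=pw(p or PR,[[px,py,z]])[0]; d=G-s["eef_pos"]
    return G,R.T@d*1e3
E
python3 - <<'E'
from h import *
s=r.read_state(); R=Ro.from_rotvec(s["eef_rot"]).as_matrix(); print(R)
yaw=PR[2]; yp=np.array([-np.sin(yaw),np.cos(yaw),0])
for sg in(1,-1):
    X=np.array([0,0,-1.]);Y=sg*yp;Z=np.cross(X,Y); Rd=np.c_[X,Y,Z]
    print(sg,"Z",Z,"turn",Ro.from_matrix(R.T@Rd).as_rotvec())
    for pt in([.110,-.038,.20],[-.079,0,.2]):
        G=pw(PR,[pt])[0]; print(G, "shift in target-oriented tool",Rd.T@(G-s["eef_pos"])*1e3)
E
```

```text
[[-0.0006  0.3624  0.932 ]
 [-0.0009  0.932  -0.3624]
 [-1.     -0.001  -0.0002]]
1 Z [0.929 0.37  0.   ] turn [-0.7498 -0.0006  0.0009]
[ 0.6313 -0.0536  0.2   ] shift in target-oriented tool [  20.6544 -667.4274  209.0197]
[ 0.4416 -0.0882  0.2   ] shift in target-oriented tool [  20.6544 -629.4274   20.0197]
-1 Z [-0.929 -0.37  -0.   ] turn [2.3918 0.0011 0.0008]
[ 0.6313 -0.0536  0.2   ] shift in target-oriented tool [  20.6544  667.4274 -209.0197]
[ 0.4416 -0.0882  0.2   ] shift in target-oriented tool [ 20.6544 629.4274 -20.0197]
```

Request:
apply_moves([
  [0,0,0,-0.125,0,0],
  [0,0,0,-0.125,0,0],
  [0,0,0,-0.125,0,0],
  [0,0,0,-0.125,0,0],
  [0,0,0,-0.125,0,0],
  [0,0,0,-0.125,0,0],
], fingers=0)

```text
time: 0.7
eef_pos: [0.1901, 0.4892, 0.2208]
eef_rot: [-0.302, 1.55, 0.301]
force: [-0.5, 0.3, -0.2]
gripper_width: 0.0419
```

Request:
apply_moves([
  [0,-17,5,0,0,0],
  [0,-34,11,0,0,0],
  [0,-34,11,0,0,0],
  [0,-34,11,0,0,0],
  [0,-34,11,0,0,0],
  [0,-34,11,0,0,0],
  [0,-34,11,0,0,0],
  [0,-34,11,0,0,0],
  [0,-34,11,0,0,0],
  [0,-34,11,0,0,0],
  [0,-34,11,0,0,0],
  [0,-34,11,0,0,0],
  [0,-34,11,0,0,0],
  [0,-34,11,0,0,0],
  [0,-34,11,0,0,0],
  [0,-34,11,0,0,0],
  [0,-34,11,0,0,0],
  [0,-34,11,0,0,0],
  [0,-34,11,0,0,0],
  [0,-34,6,0,0,0],
])

```text
time: 2.7
eef_pos: [0.6306, -0.0503, 0.2205]
eef_rot: [-0.297, 1.551, 0.298]
force: [0.2, 0.3, 0.1]
gripper_width: 0.0002
```

```bash
cat > look.py <<'E'
from h import *
import sys
s=r.read_state(); im=r.snapshot("wrist")[:,:,::-1]; cv2.imwrite(f"pics/{sys.argv[1]}.png",im)
print(s["time"],s["eef_pos"],s["eef_rot"],s["force"],s["gripper_width"])
T=np.eye(4);T[:3,:3]=Ro.from_rotvec(s["eef_rot"]).as_matrix();T[:3,3]=s["eef_pos"]
T=T@np.array(r.camera_info("wrist")["hand_eye"])
P=pw(PR,np.array([[107,-38,129],[93,-38,121],[119,-75,115],[119,75,115],[69,-75,115],[-75,32,125],[-75,-32,125],[-108,75,115],[-108,-75,115],[-35,75,116],[-35,-75,116]])/1e3)
print(proj("wrist",P,T).round(1))
E
python3 look.py w1; python3 -c "
from h import *
print(goal(.110,-.038,.15))"
```

```text
2.7 [ 0.6306 -0.0503  0.2205] [-0.2973  1.551   0.2981] [0.1709 0.2994 0.1279] 0.0002345100046829302
[[ 311.2  234.6]
 [ 311.3  210.1]
 [ 256.2  246.4]
 [ 479.1  246.4]
 [ 253.2  171.2]
 [ 441.4  -95.3]
 [ 321.8  -96.9]
 [ 517.  -150.6]
 [ 242.3 -155.1]
 [ 506.    -7.8]
 [ 246.4  -10.1]]
(array([ 0.6313, -0.0536,  0.15  ]), array([69.7644,  1.4746, -0.1456]))
```

View pics/w1.png

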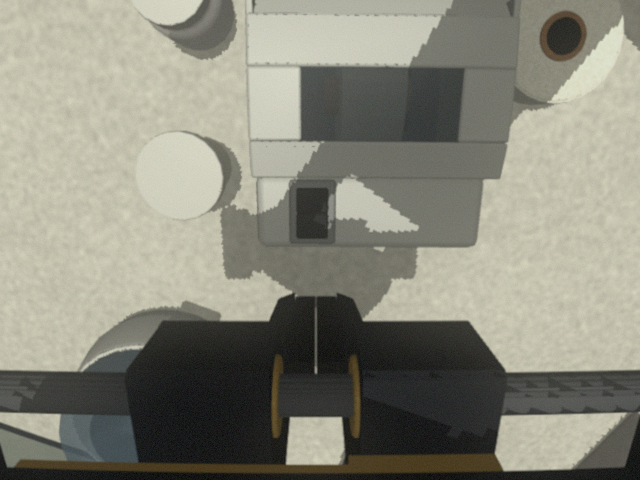

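The rocker in the wrist view sits at (312, 187–240). The fit predicts its rear end at (311, 235), so the pose holds to about 1 mm. I'm going down over the rear end.

Request:
apply_moves([
  [15,1,0,0,0,0],
  [20,0.5,0,0,0,0],
  [20,0,0,0,0,0],
  [10,0,0,0,0,0],
  [4,0,0,0,0,0],
  [0,0,0,0,0,0],
])

```text
time: 3.35
eef_pos: [0.6293, -0.0478, 0.1522]
eef_rot: [-0.297, 1.55, 0.298]
force: [0.0, 0.4, -0.1]
gripper_width: 0.0004
```

Request:
apply_moves([
  [2,0,0,0,0,0],
  [2,0,0,0,0,0],
  [2,0,0,0,0,0],
  [1,0,0,0,0,0],
  [0,0,0,0,0,0],
])

```text
time: 3.85
eef_pos: [0.6292, -0.0478, 0.145]
eef_rot: [-0.297, 1.55, 0.298]
force: [0.0, -0.0, -0.2]
gripper_width: 0.0005
```

```bash
python3 look.py w2; python3 -c "
from h import *
s=r.read_state();print(s['eef_pos'],s['eef_rot']);print(goal(.110,-.038,.1395))
print(Ro.from_rotvec(s['eef_rot']).as_matrix())"
```

```text
3.85 [ 0.6292 -0.0478  0.145 ] [-0.2974  1.5504  0.2975] [ 0.0073 -0.0438 -0.201 ] 0.0005426403656445265
[[ 303.8  278.7]
 [ 304.   244.3]
 [ 230.4  290.9]
 [ 529.4  290.4]
 [ 224.3  191.1]
 [ 491.7 -191.4]
 [ 317.3 -195.7]
 [ 595.  -260.5]
 [ 202.9 -272.6]
 [ 578.4  -58.9]
 [ 210.2  -64.2]]
[ 0.6293 -0.0478  0.1452] [-0.2975  1.5503  0.2975]
(array([ 0.6313, -0.0536,  0.1395]), array([ 5.6515, -6.108 , -0.2877]))
[[-0.     -0.3702  0.929 ]
 [-0.      0.929   0.3702]
 [-1.     -0.     -0.0001]]
```

View pics/w2.png

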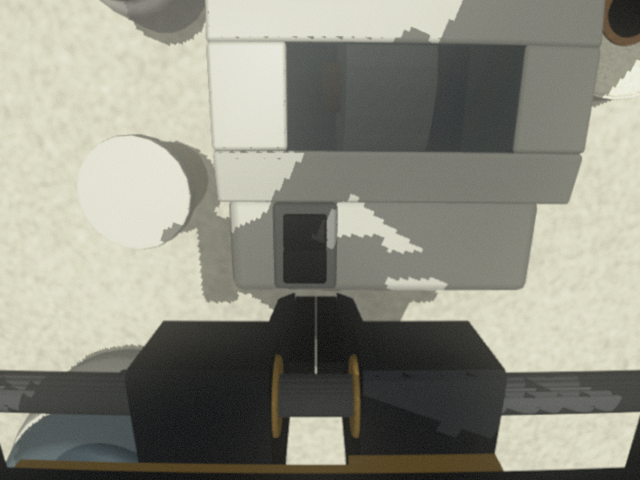

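The finger centre is at column 317 and the rocker is at 305, so I'm about 6 mm off sideways. I'll check where the tips project before correcting.

```bash
python3 -c "
from h import *
T=np.array(r.camera_info('wrist')['hand_eye'])
P=np.array([[17,0,-9],[17,0,0],[17,10,-9],[17,17.5,-9],[17,5,-9],[0,17.5,-9],[17,0,-5]])/1e3
print(proj('wrist',P,T))"
```

```text
[[317.1404 266.0759]
 [317.1202 284.4826]
 [339.1107 266.0673]
 [355.5774 266.0571]
 [328.1268 266.0723]
 [359.3275 279.7231]
 [317.1314 274.319 ]]
```

Request:
apply_moves([
  [-4,0,0,0,0,0],
  [0,-3,0,0,0,0],
  [0,-3,0,0,0,0],
  [0,0,0,0,0,0],
  [0,0,0,0,0,0],
])

```text
time: 4.4
eef_pos: [0.6315, -0.0535, 0.149]
eef_rot: [-0.297, 1.55, 0.297]
force: [0.5, 0.0, -0.1]
gripper_width: 0.0
```

Run:
```python
from h import *
im=r.snapshot("side")[:,:,::-1]
print(r.read_state()['eef_pos'],goal(.110,-.038,.1395))
s=r.read_state();R=Ro.from_rotvec(s["eef_rot"]).as_matrix()
P=np.array([[17,a,b] for a in(-10,10) for b in(-9,0,9)])/1e3
print(proj("side",(R@P.T).T+s["eef_pos"]))
print(proj("side",pw(PR,np.array([[107,-38,129],[93,-38,121],[119,-75,115],[119,75,115]])/1e3)))
t=im[205:265,330:410]
cv2.imwrite("pics/s1.png",cv2.convertScaleAbs(cv2.resize(t,None,fx=9,fy=9,interpolation=cv2.INTER_CUBIC),alpha=1.8))
```

```text
[ 0.6315 -0.0534  0.149 ] (array([ 0.6313, -0.0536,  0.1395]), array([ 9.5044, -0.07  , -0.2601]))
[[373.8661 243.9595]
 [377.4667 242.0265]
 [381.0467 240.1038]
 [368.1324 237.4096]
 [371.7175 235.511 ]
 [375.2824 233.6226]]
[[373.2134 240.3699]
 [367.4102 245.7294]
 [388.2103 254.1067]
 [346.8229 207.2533]]
```

View pics/s1.png

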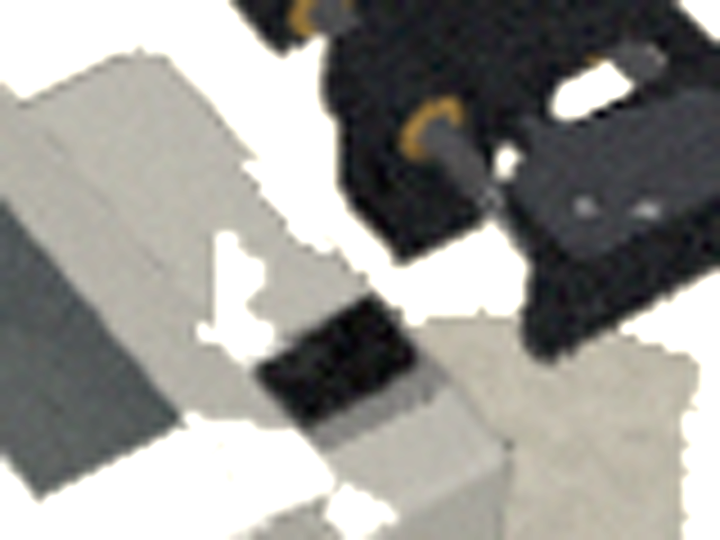

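Run:
```python
from h import *
s=r.read_state();R=Ro.from_rotvec(s["eef_rot"]).as_matrix();H=np.array(r.camera_info('wrist')['hand_eye'])
f=lambda p:np.r_[(proj("wrist",p[None],H)-[293,294]).ravel(),(proj("side",(R@p+s["eef_pos"])[None])-[374.4,233.7]).ravel()]
q=least_squares(f,[.017,-.01,-.009],x_scale=.01);print(q.x,q.fun)
```

```text
[-0.0163 -0.0093 -0.0096] [ 0.0009 -0.0077  0.0337 -0.023 ]
```

Both cameras agree that the closed fingertips are at tool x ≈ -16 mm, not +17 mm. I'll test this by descending 9 mm, which is safe under either value.

Request:
apply_moves([
  [2,0,0,0,0,0],
  [2,0,0,0,0,0],
  [2,0,0,0,0,0],
  [2,0,0,0,0,0],
  [1,0,0,0,0,0],
  [0,0,0,0,0,0],
])

```text
time: 5.05
eef_pos: [0.6314, -0.0534, 0.1399]
eef_rot: [-0.297, 1.551, 0.298]
force: [-0.1, 1.0, 0.4]
gripper_width: 0.0005
```

Request:
apply_moves([
  [4,0,0,0,0,0],
  [4,0,0,0,0,0],
  [4,0,0,0,0,0],
  [3,0,0,0,0,0],
  [2,0,0,0,0,0],
  [0,0,0,0,0,0],
])

```text
time: 5.65
eef_pos: [0.6314, -0.0534, 0.1228]
eef_rot: [-0.297, 1.551, 0.298]
force: [-0.8, -0.1, -0.1]
gripper_width: 0.0005
```

Request:
apply_moves([
  [2,0,0,0,0,0],
  [2,0,0,0,0,0],
  [1,0,0,0,0,0],
  [0,0,0,0,0,0],
])

```text
time: 6.05
eef_pos: [0.6314, -0.0534, 0.118]
eef_rot: [-0.297, 1.551, 0.298]
force: [0.5, -0.0, -0.4]
gripper_width: 0.0003
```

Run:
```python
from h import *
a=r.snapshot("side")[:,:,::-1][195:265,330:410]; b=r.snapshot("wrist")[:,:,::-1]
s=r.read_state();print(s["eef_pos"],s["force"])
A=cv2.convertScaleAbs(cv2.resize(a,(480,420),interpolation=cv2.INTER_CUBIC),alpha=1.5)
B=b[150:360,230:390]; B=cv2.resize(B,(320,420))
cv2.imwrite("pics/s2.png",np.hstack([A,B]))
```

```text
[ 0.6315 -0.0534  0.1182] [ 0.8058 -0.1218  0.3833]
```

View pics/s2.png

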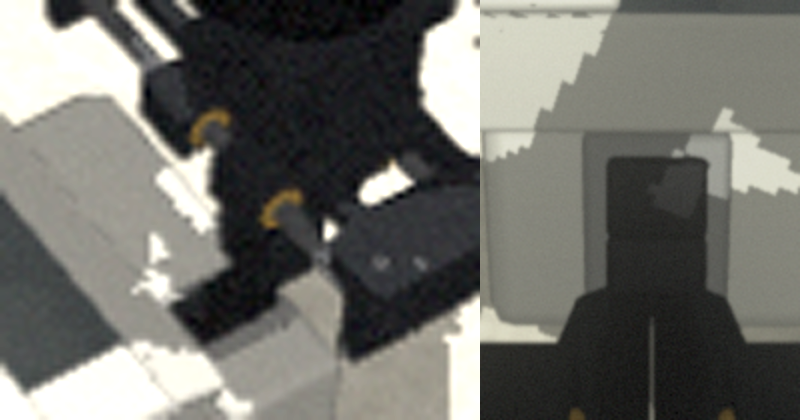

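The tip is just above the rocker's rear half and centred on it, with no contact so far. Pressing in small steps.

Request:
apply_moves([
  [2,0,0,0,0,0],
  [2,0,0,0,0,0],
  [1,0,0,0,0,0],
  [1,0,0,0,0,0],
])

```text
time: 6.55
eef_pos: [0.6315, -0.0534, 0.112]
eef_rot: [-0.297, 1.55, 0.298]
force: [0.1, 0.3, 1.6]
gripper_width: 0.0005
```

Request:
apply_moves([
  [1,0,0,0,0,0],
  [1,0,0,0,0,0],
  [1,0,0,0,0,0],
  [1,0,0,0,0,0],
])

```text
time: 6.95
eef_pos: [0.632, -0.0534, 0.1086]
eef_rot: [-0.298, 1.549, 0.297]
force: [3.0, 0.8, 4.3]
gripper_width: 0.0005
```

Request:
apply_moves([
  [1,0,0,0,0,0],
  [1,0,0,0,0,0],
  [0,0,0,0,0,0],
])

```text
time: 7.25
eef_pos: [0.6324, -0.0533, 0.1071]
eef_rot: [-0.298, 1.548, 0.297]
force: [3.2, 1.6, 7.9]
gripper_width: 0.0003
```

Request:
apply_moves([
  [1,0,0,0,0,0],
  [0.5,0,0,0,0,0],
  [0,0,0,0,0,0],
])

```text
time: 7.55
eef_pos: [0.6325, -0.0533, 0.1069]
eef_rot: [-0.299, 1.547, 0.296]
force: [0.4, 3.2, 15.0]
gripper_width: 0.0008
```

Request:
apply_moves([
  [-5,0,0,0,0,0],
  [-15,0,0,0,0,0],
  [-20,0,0,0,0,0],
  [-20,0,0,0,0,0],
  [-10,0,0,0,0,0],
  [0,0,0,0,0,0],
], fingers=54)

```text
time: 8.15
eef_pos: [0.6316, -0.0536, 0.1753]
eef_rot: [-0.298, 1.549, 0.297]
force: [-0.4, 0.1, -0.1]
gripper_width: 0.0463
```

Run:
```python
from h import *
b=r.snapshot("wrist")[:,:,::-1]
s=r.read_state();print(s["time"],s["eef_pos"],s["force"],s["gripper_width"]);print(goal(-.079,0,.18))
B=cv2.resize(b[170:400],(800,288)); C=cv2.resize(b[170:260,250:380],(433,300),interpolation=cv2.INTER_CUBIC);C=cv2.copyMakeBorder(C,0,0,0,367,cv2.BORDER_CONSTANT)
cv2.imwrite("pics/w3.png",np.vstack([B,C])); cv2.imwrite("pics/w3full.png",b)
```

```text
8.2 [ 0.6312 -0.0535  0.1741] [-0.5416 -0.4768 -1.1423] 0.05021863233992991
(array([ 0.4416, -0.0882,  0.18  ]), array([  -5.7753,   37.8922, -189.0355]))
```

View pics/w3.png

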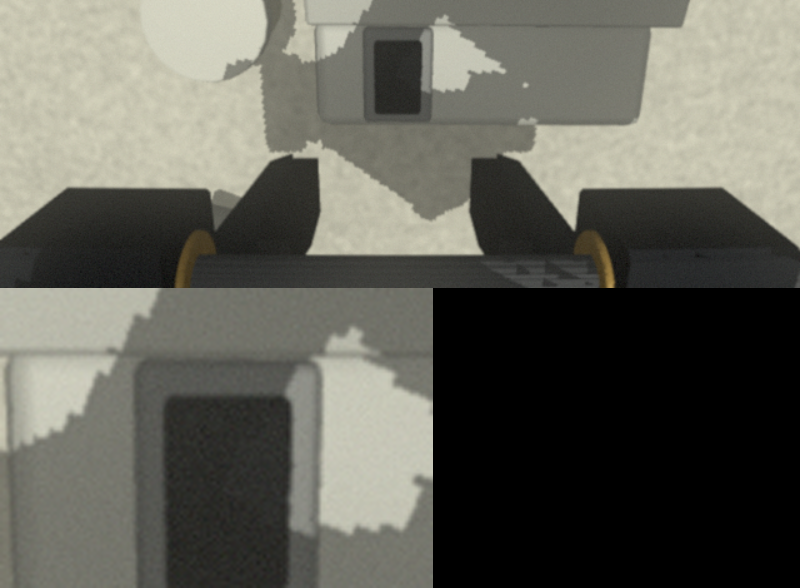

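The rocker now looks flat and level with its bezel. The press met a hard stop (15 N) after about 5.5 mm of travel, so I take it as off. The tips are 54 mm apart and symmetric about column 316. Before the keys, I'll work out how far the finger carriers sit above the tips.

Run:
```python
from h import *
R=Ro.from_rotvec([-.2973,1.5503,.2975]).as_matrix();e=np.array([.6315,-.0534,.149]);H=np.array(r.camera_info('wrist')['hand_eye'])
for w,sd in(([163,321],[390,244.4]),([163,321],[388.5,239.5]),([128,370],[390,244.4])):
    f=lambda p:np.r_[(proj("wrist",p[None],H)-w).ravel(),(proj("side",(R@p+e)[None])-sd).ravel()]
    q=least_squares(f,[-.03,-.06,-.009],x_scale=.01);print(q.x,q.fun)
```

```text
[-0.0298 -0.0547 -0.005 ] [ 0.0033 -0.1494  0.6218 -0.5385]
[-0.0402 -0.0505 -0.0102] [-0.0042  0.2012 -0.9005  0.7817]
[-0.0495 -0.0598  0.0016] [-0.1118 -1.4298  5.9366 -6.5617]
```

The carriers sit about 14–24 mm above the tips, so they clear the deck and the cover. Moving above the keys, with the tip centre at printer x = -82 to stay well away from the rising cover.

Request:
apply_moves([
  [0,1,-6,0,0,0],
  [0,4,-20,0,0,0],
  [0,5,-25,0,0,0],
  [0,5,-25,0,0,0],
  [0,5,-25,0,0,0],
  [0,5,-25,0,0,0],
  [0,5,-25,0,0,0],
  [0,4,-20,0,0,0],
  [0,3,-15,0,0,0],
  [0,1,-6,0,0,0],
  [0,0,0,0,0,0],
  [0,0,0,0,0,0],
], fingers=55)

```text
time: 9.4
eef_pos: [0.4394, -0.0891, 0.1744]
eef_rot: [-0.297, 1.55, 0.298]
force: [-0.9, 0.3, 0.0]
gripper_width: 0.0553
```

```bash
python3 look.py w4; python3 -c "
from h import *
print(goal(-.082,0,.125),r.read_state()['gripper_width'])"
```

```text
9.4 [ 0.4394 -0.0891  0.1744] [-0.2973  1.5503  0.2976] [-0.901   0.3064  0.0009] 0.05534384652057096
[[259.8 530.1]
 [260.3 504.2]
 [210.9 523.8]
 [422.1 523.7]
 [204.8 468.9]
 [376.1 272.9]
 [257.6 272.9]
 [455.  209.3]
 [178.7 209.3]
 [443.7 331. ]
 [189.8 331.1]]
(array([ 0.4388, -0.0893,  0.125 ]), array([49.3907, -0.0018, -0.6567])) 0.055140673031155135
```

View pics/w4.png

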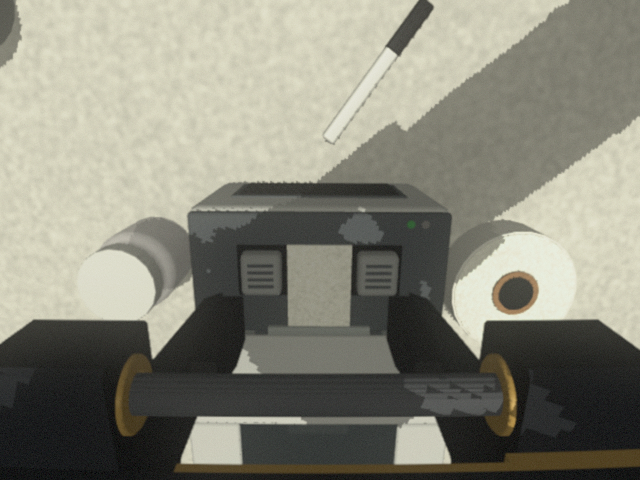

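The keys are at (262,273) and (378,273), within about 1.5 mm of the prediction. I'll nudge +1 mm in y and go down.

Request:
apply_moves([
  [5,0.5,0,0,0,0],
  [10,0.5,0,0,0,0],
  [15,0,0,0,0,0],
  [15,0,0,0,0,0],
  [8,0,0,0,0,0],
  [5,0,0,0,0,0],
  [0,0,0,0,0,0],
])

```text
time: 10.15
eef_pos: [0.4386, -0.0881, 0.1161]
eef_rot: [-0.297, 1.551, 0.298]
force: [-0.1, 0.6, 0.3]
gripper_width: 0.0549
```

```bash
python3 look.py w5; python3 -c "
from h import *
im=cv2.imread('pics/w5.png')[200:440,100:540];cv2.imwrite('pics/w5c.png',cv2.convertScaleAbs(cv2.resize(im,(792,432),interpolation=cv2.INTER_CUBIC),alpha=2))
print(goal(-.082,0.001,.102),r.read_state()['gripper_width'])"
```

```text
10.15 [ 0.4386 -0.0881  0.1161] [-0.2971  1.551   0.2981] [-0.1178  0.6297  0.3226] 0.05486206094099091
[[244.6 627.4]
 [245.3 595.2]
 [186.4 612.8]
 [442.8 612.6]
 [176.5 552.9]
 [392.8 323.8]
 [235.9 323.8]
 [496.9 239.2]
 [131.7 239.3]
 [477.5 392.5]
 [151.3 392.7]]
(array([ 0.4384, -0.0884,  0.102 ]), array([14.6313, -0.0386, -0.3733])) 0.054825498815919284
```

View pics/w5c.png

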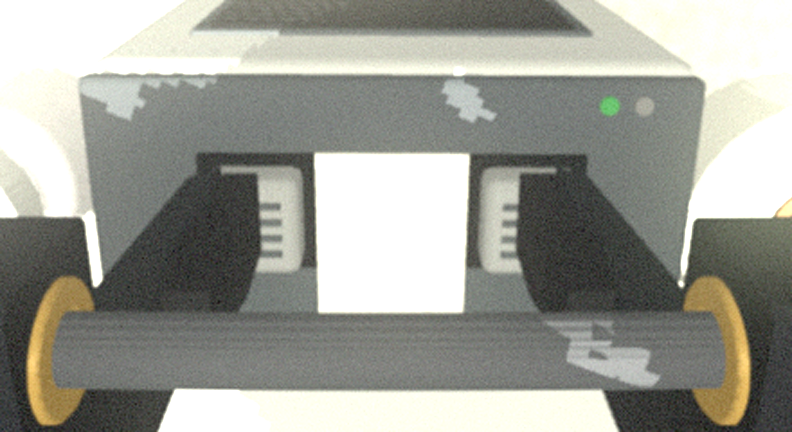

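Both tips are over the outer and middle part of their keys, with only the inner ~9 mm of each key showing. Pressing now.

Request:
apply_moves([
  [3,0,0,0,0,0],
  [2,0,0,0,0,0],
  [2,0,0,0,0,0],
  [2,0,0,0,0,0],
  [1,0,0,0,0,0],
  [1,0,0,0,0,0],
])

```text
time: 10.8
eef_pos: [0.4388, -0.0883, 0.1059]
eef_rot: [-0.298, 1.55, 0.297]
force: [-1.8, 0.4, 4.5]
gripper_width: 0.0548
```

Request:
apply_moves([
  [1,0,0,0,0,0],
  [1,0,0,0,0,0],
  [1,0,0,0,0,0],
  [0,0,0,0,0,0],
])

```text
time: 11.2
eef_pos: [0.4388, -0.0883, 0.1029]
eef_rot: [-0.298, 1.55, 0.297]
force: [-2.0, 1.4, 5.6]
gripper_width: 0.055
```

Request:
apply_moves([
  [1,0,0,0,0,0],
  [1,0,0,0,0,0],
  [0,0,0,0,0,0],
])

```text
time: 11.5
eef_pos: [0.4388, -0.0883, 0.101]
eef_rot: [-0.298, 1.55, 0.297]
force: [-2.8, 0.2, 7.3]
gripper_width: 0.0551
```

Request:
apply_moves([
  [0.5,0,0,0,0,0],
  [0,0,0,0,0,0],
  [0,0,0,0,0,0],
  [0,0,0,0,0,0],
  [0,0,0,0,0,0],
  [0,0,0,0,0,0],
  [0,0,0,0,0,0],
  [0,0,0,0,0,0],
  [0,0,0,0,0,0],
  [0,0,0,0,0,0],
  [0,0,0,0,0,0],
  [0,0,0,0,0,0],
  [0,0,0,0,0,0],
  [0,0,0,0,0,0],
  [0,0,0,0,0,0],
  [0,0,0,0,0,0],
  [0,0,0,0,0,0],
  [0,0,0,0,0,0],
  [0,0,0,0,0,0],
  [0,0,0,0,0,0],
])

```text
time: 13.5
eef_pos: [0.4388, -0.0883, 0.1006]
eef_rot: [-0.298, 1.55, 0.297]
force: [-2.0, 0.8, 7.5]
gripper_width: 0.0548
```

Request:
apply_moves([
  [0,0,0,0,0,0],
  [0,0,0,0,0,0],
  [0,0,0,0,0,0],
  [0,0,0,0,0,0],
  [0,0,0,0,0,0],
  [0,0,0,0,0,0],
  [0,0,0,0,0,0],
  [0,0,0,0,0,0],
  [0,0,0,0,0,0],
  [0,0,0,0,0,0],
])

```text
time: 14.5
eef_pos: [0.4388, -0.0883, 0.1006]
eef_rot: [-0.298, 1.55, 0.297]
force: [-2.2, 1.1, 6.9]
gripper_width: 0.0551
```

Run:
```python
from h import *
a=r.snapshot("side")[:,:,::-1];b=r.snapshot("wrist")[:,:,::-1]
cv2.imwrite('pics/s3.png',a)
s=r.read_state();print(s["time"],s["eef_pos"],s["force"])
a0=cv2.imread("pics/side0.png")
z=lambda i:cv2.convertScaleAbs(cv2.resize(i[190:330,245:395],(375,350),interpolation=cv2.INTER_CUBIC),alpha=1.2)
cv2.imwrite('pics/s3c.png',np.hstack([z(a),cv2.convertScaleAbs(cv2.resize(b,(420,350)),alpha=1.4)]))
```

```text
14.6 [ 0.4388 -0.0883  0.1006] [-2.2092  1.5105  7.5337]
```

View pics/s3c.png

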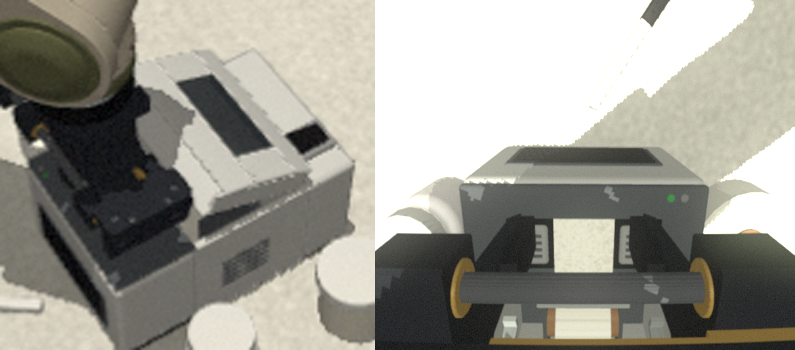

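The side view shows the cover raised, with a dark gap along its right edge and the roll visible inside from the wrist camera. I'll hold 1 s more and check that it has stopped and is at full angle.

Request:
apply_moves([
  [0,0,0,0,0,0],
  [0,0,0,0,0,0],
  [0,0,0,0,0,0],
  [0,0,0,0,0,0],
  [0,0,0,0,0,0],
  [0,0,0,0,0,0],
  [0,0,0,0,0,0],
  [0,0,0,0,0,0],
  [0,0,0,0,0,0],
  [0,0,0,0,0,0],
])

```text
time: 15.6
eef_pos: [0.4388, -0.0883, 0.1006]
eef_rot: [-0.298, 1.55, 0.297]
force: [-2.6, 0.7, 6.8]
gripper_width: 0.0552
```

Run:
```python
from h import *
a=r.snapshot("side")[:,:,::-1];b=cv2.imread('pics/s3.png')
d=cv2.absdiff(a,b)[190:330,245:395].max(2); d0=cv2.absdiff(a,cv2.imread('pics/side0.png'))[190:330,245:395].max(2)
print((d>30).sum(),(d0>30).sum())
for o in(0,.2,.3,.35):
    c,s=np.cos(o),np.sin(o);x,z=-101,-3
    P=np.array([[66+c*x+s*z,-74,119-s*x+c*z]])/1e3
    print(o,(proj("side",pw(PR,P))-[245,190])*2.5)
```

```text
0 6817
0 [[197.9514 246.0435]]
0.2 [[199.2893 230.9903]]
0.3 [[201.6315 222.552 ]]
0.35 [[203.2214 218.1402]]
```

The cover has stopped moving (no pixels changed in 1 s), and its front corner at about (200,220) matches 0.30–0.35 rad. Releasing straight up, then backing off to the front.

Request:
apply_moves([
  [-3,0,0,0,0,0],
  [-6,0,0,0,0,0],
  [-10,0,0,0,0,0],
  [-20,0,-5,0,0,0],
  [-25,0,-10,0,0,0],
  [-25,0,-15,0,0,0],
  [-25,0,-15,0,0,0],
  [-20,0,-15,0,0,0],
  [-10,0,-10,0,0,0],
  [0,20,0,0,0,0],
  [0,35,0,0,0,0],
  [0,40,0,0,0,0],
  [0,40,0,0,0,0],
  [0,40,0,0,0,0],
  [0,40,0,0,0,0],
  [0,35,0,0,0,0],
  [0,20,0,0,0,0],
  [0,0,0,0,0,0],
  [0,0,0,0,0,0],
  [0,0,0,0,0,0],
])

```text
time: 17.65
eef_pos: [0.2741, 0.136, 0.244]
eef_rot: [-0.297, 1.551, 0.297]
force: [0.4, -0.7, -0.2]
gripper_width: 0.0553
```

Run:
```python
from h import *
a=r.snapshot("side")[:,:,::-1];t=r.snapshot("top")[:,:,::-1]
cv2.imwrite('pics/s4.png',a);s=r.read_state();print(s["time"],s["eef_pos"],s["force"])
a0=cv2.imread("pics/side0.png")
z=lambda i:cv2.convertScaleAbs(cv2.resize(i[195:335,245:395],(390,364),interpolation=cv2.INTER_CUBIC),alpha=1.3)
cv2.imwrite('pics/s4c.png',np.hstack([z(a),z(a0)]))
```

```text
17.75 [0.2741 0.136  0.244 ] [-0.5072  0.0766  0.3361]
```

View pics/s4c.png

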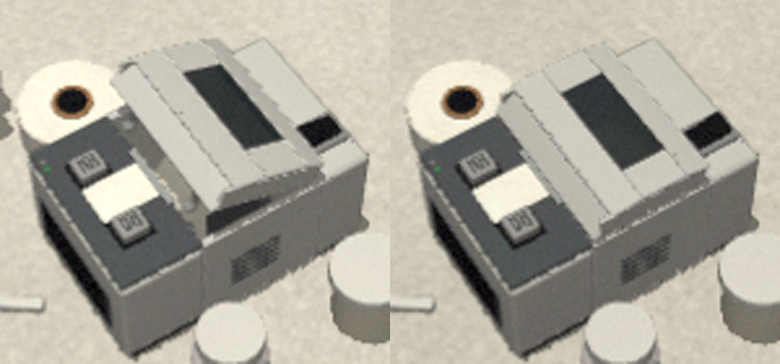

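The cover is fully up and the keys are back up. The rocker's shape has changed to the off position, and the roll, jar, cup and pen are where they were. Handing in.

```bash
python3 -c "
from plant import r
print(r.job_done())"
```

```text
the job is handed in; nothing more can be done
None
```

The printer is switched off, its cover has sprung up by itself, and the job was handed in at about 17.8 s of the 40 s allowed.

- **Rocker:** I pressed the raised rear half with closed fingers. It went down about 5.5 mm to a hard stop at 15 N, and afterwards it looked flat in its bezel.
- **Keys:** I pressed both together, one under each fingertip. The force was about 7.5 N for the pair, which fits both keys being over 6 mm down. I held them for about 4 s, until the cover had stopped moving, and only then let go.
- **Last pictures:** The cover stands up (about 0.30–0.35 rad by its front corner) and both keys are back up. The roll, jar, cup and pen look unmoved, and the arm is clear with no force on it.

**Disagreements:**
- The closed fingertips measured about 16 mm behind the TCP, not 17 mm ahead as stated. Both cameras and the contact heights agreed on this, so I used the measured value.
- A green light on the front deck still looked lit after the rocker was pressed. A red one beside it looked grey. I did not use either as evidence that the printer is off.
- Rocker-off rests on the press force, the travel and how it looks; there was no direct reading of it.

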